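Refit the cash-box lock collar and hold the lock open with its key

ROBOT

A 6-joint arm with a two-finger parallel gripper is mounted at the origin on the work surface. World frame = base frame: x ahead of the robot, y to its left, z up, the work surface at z = 0. Lengths are in mm, angles in rad, forces in N, time in s.
With the tool pointing down it reaches from about 350 to 775 mm from the base axis. Payload 7.3 kg.
Tool frame: the origin (TCP) lies on the front face of the gripper's body, between the roots of the fingers; the fingertips stand 66 mm ahead of it and the grasp point (between the pads) lies 47 mm ahead of it (bot.tip_extent is the distance from the TCP to the fingertips, in mm); z points along the fingers, y is the line along which they close (so a half turn about z gives the same grasp; the last joint's range is limited). The gripper opens to 92 mm and grips with 3 to 60 N. Pads are 19 mm wide; open, the fingers measure 130 mm over their backs; the gripper's body (75 mm by 190 mm) begins 47 mm behind the grasp point.
Start: joints at [-1.274, 0.342, 1.524, -0, 1.275, -0.146], TCP at [224.97, -474.37, 292.241] pointing down, gripper open.
Joint ranges: [-2.53, 2.53], [-0.77, 2.02], [0.04, 2.7], [-1, 4.14], [0.28, 2.66], [-3.11, 3.11]. Speed limits (rad/s): [2.57, 2.57, 3.14, 3.14, 3.14, 3.14].

INTERFACE

Orientations are given as [roll, pitch, yaw] about the fixed x, y, z axes, in that order (R = Rz(yaw) Ry(pitch) Rx(roll)).
In Python, from plant import readout, viewer, order, bot gives the robot as it stands.
- The arm moves only by the shell command python3 -m creep 'ROWS'. ROWS is text: rows parted by semicolons, each of 7 numbers parted by spaces: the shift along the world's x, y, z in m, then the turn, a rotation vector about the world's x, y, z in rad, then the opening in per cent of the stroke, from 0 (shut) to 100 (fully open). A call has 1 to 8 rows; each row shifts and turns the commanded pose from where the row before left it; what a row does not reach is not made up. A row lasts 1/12 s, in which the tool goes at most 41.7 mm and 7.16 degrees, less where a joint would pass 70% of its speed; a pose out of reach is approached as far as the arm can. A call is refused whole if a number of a shift passes 0.0417 or a number of a turn 0.125, either way. A call with a gripper value outside its range is refused whole. The fingers move at their own pace and stop on an object; the grip force is fixed at half the most. Time passes only in rows, so rows that do not move let the fingers close. It gives the time, the measured TCP pose, the force, the opening and the grip force at its end, in the units of the state.
- readout.get_obs(): the state, without advancing time (a new reading comes with each control period).
- viewer.capture(name): name is "scene" or "side" or "wrist"; returns the picture (480x640x3 uint8, red, green, blue); there is no depth.
- viewer.camera_info(name): a dict with "fx", "fy", "cx", "cy" (pixels), "origin" and "rotation" of the camera in the world. Camera axes: x right, y up, looking along -z (the intrinsics and any distortion apply to the point x, -y, -z); pixel columns grow to the right and rows downward; lengths in mm; the calibration is good to about 2 mm. A picture is of the moment at which its call begins: read the wrist's pose just before it. camera_info takes no time and is no camera call; for the wrist camera it gives the pose at the moment of the call.
- order.close_job(): hands the job in; it is judged then, once.
The state is a dict: "time": time; "joint_positions": joint angles; "dq": joint speeds; "tau": joint torques, N m; "tool_pos": TCP position; "tcp_rot": TCP orientation; "contact_force": force on the tool from outside, world axes, zero at the start; "moment": the same for the moment, N m; "grip_width": finger opening in mm; "finger_force": force on a finger pad.
Only numpy, scipy, OpenCV 4.12 (cv2) and the standard library are available. Lean on these libraries where they do the work, as an engineer would, in place of code of your own. Each camera call takes 0.05 s, during which the arm holds its last target. There are 200 camera calls.

TASK

Slide the orange trim collar over the upright lock barrel on the blue cash box until it lies flat on the plate, and let go of it. Then take the yellow-headed key from its wooden stand, push it fully home in the lock, wiggling it a little past the sticky pins rather than forcing it, and turn it a quarter turn clockwise (seen from above) to the stop. The lock springs back, so finish while still gripping the key and holding it turned; leave the other things on the desk where they are.

Things in the scene. Friction and masses are not known exactly. Their poses are not given: they have to be found in the camera images.
- collar: Loose orange plastic ring, outer diameter 50 mm, bore 36 mm, 16 mm tall, 50 g, lying flat on the desk. Origin: centre of its underside; z up along its axis.
- cashbox: Fixed blue steel cash box, 206 (x) x 156 mm (y), lid top 70 mm above the desk. Origin: centre of its underside; z up.
- lock_top (a point): Centre of the key slot's mouth, on the barrel's axis at its top, 105 mm above the desk, in a brass face. x along the slot (14.6 mm), y across it (6.6 mm), z up. The slot's guard is fixed, 8 mm thick; under it the plug turns, its keyway (14 x 5.6 mm) in line at rest. The key goes in 26 mm, till its head meets the barrel, and turns only once over 22 mm deep.
- plug (a joint): Angle of the lock's turning plug, rad: 0 at rest (keyway in line with the slot), growing clockwise seen from above, hard stop at 1.60. A spring drives it back to 0 (about 0.02 N m at the start, 0.07 N m at the quarter turn). The blade has play in the keyway: with a parallel grip the key runs 0.15 to 0.2 rad ahead of the plug, so turn the key about 1.7 rad.
- lock_seat (a point): Centre of the top of the steel plate (56 x 56 x 3 mm) on the lid, 73 mm above the desk, where the collar must lie. From here the round steel lock barrel stands up 32 mm, diameter 32 mm, rim bevelled. Axes as the cash box.
- lock_pins (a point): On the lock's axis 16 mm below its mouth. Two sticky pins reach into the keyway from its two long sides, 13.5 and 19 mm below the mouth. Each gives way sideways to about 6 N and then stays aside: a straight push on the key needs some 10 to 15 N, less while the key is turned to and fro by 0.05 rad.
- key: Loose key, 35 g, upright, blade down in its stand. Origin: the blade's lower tip; z up along the key. Lowest 14 mm: steel bit 12 mm wide (x), 4 mm thick (y), tip rounded; then a round neck, 4 mm, up to 26 mm; from 26 to 58 mm the yellow head, 30 mm wide (x), 9 mm thick (y): grip it across the thickness. Same after a half turn about z. Over 50 N between key and lock bends it.
- keystand: Fixed wooden block 70 x 70 mm, 40 mm tall, origin at the centre of its underside, with a slot 32 mm deep (15 mm along its x, 7 mm along its y) in its top that holds the key: the key's head rests on the block's top, so the tip is 14 mm above the desk. Key and block point the same way at the start.
- tape_roll: Bystander: loose red roll of tape lying flat, 46 mm in diameter, bore 26 mm, 18 mm tall (it does not fit the barrel). Origin: centre of its underside.
- calculator: Bystander: grey calculator lying flat, 130 x 75 x 16 mm, origin at the centre of its underside.
- pencil_pot: Bystander: green pot of pencils, 76 mm in diameter, 95 mm tall, the pencils reaching to 166 mm; origin at the centre of its underside.
- glue_stick: Bystander: upright blue and yellow glue stick, 28 mm in diameter, 95 mm tall; origin at the centre of its underside.
- eraser: Bystander: blue eraser 55 x 22 x 12 mm; origin at the centre of its underside.
- ruler: Bystander: green ruler 200 x 30 x 4 mm; origin at the centre of its underside.
- stapler: Bystander: red and black stapler 140 x 36 x 48 mm; origin at the centre of its underside.
Things that resemble listed ones, but are neither listed nor needed, are in the scene too. What is meant by the keystand is not red, and is the larger of those in its own colour.

How it is judged:
By the outcome, as a careful person would: the job done as asked, in the order asked, and still so for the second after the job is handed in, while the arm keeps its last pose, push and grip.
It also fails if it takes over 58 s, if anything falls off the work surface, if the arm or the gripper's body presses on something with over 40 N, if the wrist force passes 120 N, or if a joint passes its speed limit or range.

## Working session

There is one attempt and no reset: what is moved stays moved. The work goes in short steps, Python scripts to look and compute and a shell command to move; the robot and the scene stay as the last step left them, time stands still between calls to the robot, and variables do not carry over. Pictures are saved under pics/ and viewed, at most 10 in all, crops included, and the job is handed in when it is done.

```bash
mkdir -p pics; ls
python3 - <<'E'
from plant import readout, viewer, order, bot
import cv2,numpy as np
o=readout.get_obs();print(o)
for n in("scene","side","wrist"):
    i=viewer.camera_info(n);print(n,i)
    im=viewer.capture(n);np.save(f"pics/{n}0.npy",im);cv2.imwrite(f"pics/{n}0.png",im[:,:,::-1])
E
```

```text
pics
{'time': 0.0, 'joint_positions': array([-1.27399296e+00,  3.42738419e-01,  1.52501244e+00,  2.04304278e-05,
        1.27539412e+00, -1.45978634e-01]), 'dq': array([-5.30035567e-04, -8.47781465e-04, -7.39349334e-04, -7.06636460e-05,
        7.74071632e-04,  3.37109746e-04]), 'tau': array([-4.21807817e-05, -4.31248999e+01, -2.44220692e+01,  7.18009262e-02,
        5.58930205e-02, -1.33178100e-04]), 'tool_pos': array([ 224.88408358, -474.06168306,  291.53833544]), 'tcp_rot': array([-3.14005968e+00, -2.45131103e-04,  4.42775854e-01]), 'contact_force': array([-0.40148854,  0.38135068,  0.14580383]), 'moment': array([-1.90342856e-02,  5.55936459e-03,  6.54972213e-05]), 'finger_force': 0.0, 'grip_width': 91.75072392974454}
scene {'fx': 481.5542752891799, 'fy': 481.5542752891799, 'cx': 318.1017806468173, 'cy': 241.44972389112613, 'origin': array([1295.1978858 ,  132.17045764, 1186.50555033]), 'rotation': array([ 0.58378088, -0.00476192,  1.64701229])}
side {'fx': 433.72632192765155, 'fy': 433.72632192765155, 'cx': 320.04258871243934, 'cy': 244.25392187510275, 'origin': array([ 415.74590161, -701.37989007,  649.91303169]), 'rotation': array([ 0.97028806, -0.02345759, -0.19986782])}
wrist {'fx': 414.71846468641337, 'fy': 414.71846468641337, 'cx': 319.9463231448678, 'cy': 239.25760077302704, 'origin': array([ 292.03291031, -441.75696443,  383.76960572]), 'rotation': array([-0.28481666,  0.00163243, -1.12841107])}
```

View pics/scene0.png

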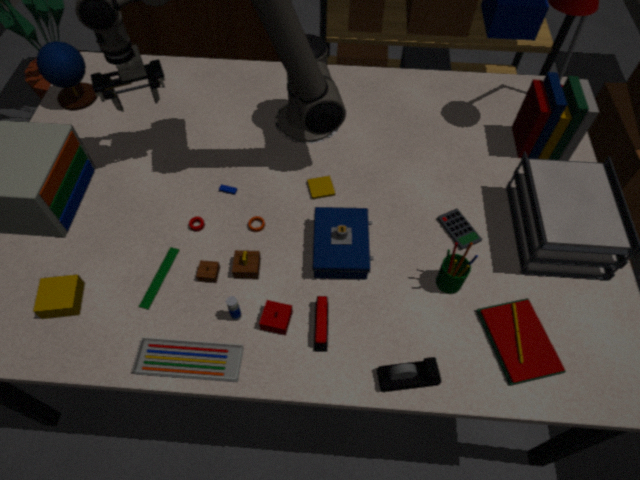

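View pics/side0.png

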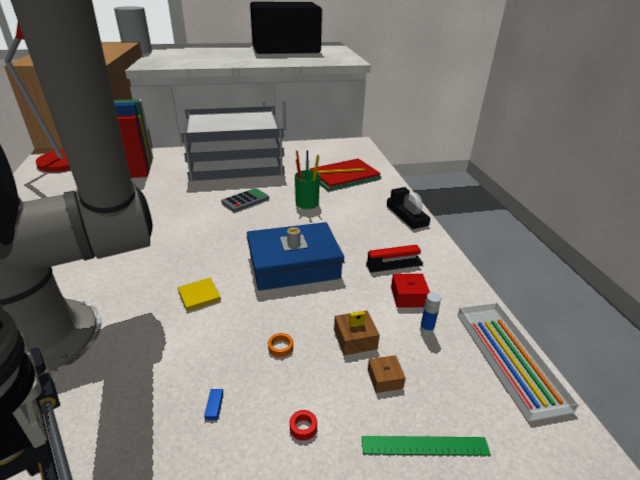

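The scene view shows the collar at (257,223), the larger brown stand with the key at (246,264), and the lock barrel at (341,231). In the side view they are at (280,345), (357,330) and (293,237). I'll measure these next.

```bash
cat > h.py <<'E'
import numpy as np,cv2
from scipy.spatial.transform import Rotation as R
from plant import readout, viewer, order, bot
def ray(i,px):
    px=np.atleast_2d(px).astype(float)
    d=np.c_[(px[:,0]-i['cx'])/i['fx'],-(px[:,1]-i['cy'])/i['fy'],-np.ones(len(px))]
    return np.array(i['origin']),d@R.from_euler('xyz',i['rotation']).as_matrix().T
def plane(i,px,z):
    o,d=ray(i,px); return o+d*((z-o[2])/d[:,2])[:,None]
def proj(i,P):
    q=(np.atleast_2d(P)-i['origin'])@R.from_euler('xyz',i['rotation']).as_matrix()
    return np.c_[i['cx']+i['fx']*q[:,0]/-q[:,2], i['cy']-i['fy']*q[:,1]/-q[:,2]]
def tri(i1,p1,i2,p2):
    o1,d1=ray(i1,p1);o2,d2=ray(i2,p2);d1=d1[0];d2=d2[0]
    s=np.linalg.lstsq(np.c_[d1,-d2],o2-o1,rcond=None)[0]
    a=o1+s[0]*d1;b=o2+s[1]*d2
    return (a+b)/2,np.linalg.norm(a-b)
def mask(im,h0,h1,s=120,v=40):
    return cv2.inRange(cv2.cvtColor(im,cv2.COLOR_RGB2HSV),(h0,s,v),(h1,255,255))
def blobs(m,box=None,amin=15):
    if box is not None:
        k=np.zeros_like(m);x0,y0,x1,y1=box;k[y0:y1,x0:x1]=m[y0:y1,x0:x1];m=k
    n,l,st,c=cv2.connectedComponentsWithStats(m)
    return [(l==j,st[j],c[j]) for j in range(1,n) if st[j][4]>=amin]
def shot(n,f):
    i=viewer.camera_info(n);im=viewer.capture(n);np.save(f'pics/{f}.npy',im);cv2.imwrite(f'pics/{f}.png',im[:,:,::-1]);return i,im
E
python3 - <<'E'
from h import *
I={n:viewer.camera_info(n) for n in('scene','side')}
M={n:np.load(f'pics/{n}0.npy') for n in I}
B={'scene':dict(col=(244,212,270,236),key=(238,248,256,264),box=(305,200,380,285),st=(225,245,265,285)),
'side':dict(col=(262,328,300,362),key=(345,305,370,330),box=(240,220,350,290),st=(325,305,385,360))}
H=dict(col=(3,20),key=(22,34),box=(100,130),st=(5,20))
c={}
for n in I:
  for k in H:
    for m,st,ce in blobs(mask(M[n],*H[k],s=100,v=30),B[n][k],10):
        # convex hull centre
        hull=cv2.convexHull(np.argwhere(m)[:,::-1].astype(np.int32))
        mo=cv2.moments(hull);hc=(mo['m10']/mo['m00'],mo['m01']/mo['m00']) if mo['m00'] else ce
        c.setdefault((n,k),[]).append((st[4],hc)); print(n,k,st,np.round(hc,1))
        if st[4]>=max(a for a,_ in c[n,k]): c[n,k,'b']=hc
for k in('col','key'):
    print(k,tri(I['scene'],c['scene',k,'b'],I['side'],c['side',k,'b']))
print([plane(I[n],c[n,'col','b'],8) for n in I])
print('lock',tri(I['scene'],(342,229),I['side'],(294,231)),[plane(I[n],p,105) for n,p in(('scene',(342,229)),('side',(294,231)))])
m=mask(M['scene'],100,130,s=100,v=30)
for n in I:
  b=[max((x[1],x[0]) for x in c[n,k])for k in c if 0]
  for m,st,ce in blobs(mask(M[n],100,130,s=100,v=30),B[n]['box'],500):
    h=cv2.convexHull(np.argwhere(m)[:,::-1].astype(np.int32));ap=cv2.approxPolyDP(h,4,True)[:,0]
    print(n,ap.tolist(),plane(I[n],ap,70).round(0).tolist())
ims=[]
for n,b in(('scene',(225,205,385,285)),('side',(230,210,390,370))):
  x0,y0,x1,y1=b;ims.append(cv2.resize(M[n][y0:y1,x0:x1],None,fx=5 if n=='scene' else 2.5,fy=5 if n=='scene' else 2.5,interpolation=cv2.INTER_CUBIC))
cv2.imwrite('pics/crop1.png',cv2.convertScaleAbs(ims[0],alpha=1.8)[:,:,::-1])
E
```

```text
scene col [248 216  17  16 164] [256.1 223.6]
scene key [242 251   5  13  47] [244.2 256.9]
scene box [ 313  208   57   61 2905] [340.8 238.5]
scene st [231 250  29  25 518] [245.7 261.9]
side col [268 333  25  24 394] [280.2 344.7]
side key [349 311  17  16 210] [356.9 318.5]
side box [ 247  223   97   67 4497] [294.4 255.3]
side st [ 335  311   44   44 1288] [356.  332.4]
side st [369 357  16   3  31] [378.6 358.2]
col (array([ 470.338091  , -112.41775174,    8.50089158]), np.float64(1.83691808272296))
key (array([ 619.91908476, -118.05108325,   58.73411437]), np.float64(2.1923280842638784))
[array([[ 469.03540331, -112.12105669,    8.        ]]), array([[ 471.03316984, -112.78690133,    8.        ]])]
lock (array([536.86924732, 144.37128655, 103.06954327]), np.float64(3.142730413736193)) [array([[536.5017547 , 145.05258587, 105.        ]]), array([[537.40627237, 139.44033851, 105.        ]])]
scene [[368, 268], [313, 266], [316, 208], [366, 209]] [[634.0, 221.0, 70.0], [639.0, 74.0, 70.0], [443.0, 66.0, 70.0], [435.0, 212.0, 70.0]]
side [[340, 277], [258, 289], [247, 232], [326, 223], [343, 255]] [[615.0, -2.0, 70.0], [440.0, -12.0, 70.0], [431.0, 208.0, 70.0], [631.0, 218.0, 70.0], [640.0, 75.0, 70.0]]
```

View pics/crop1.png

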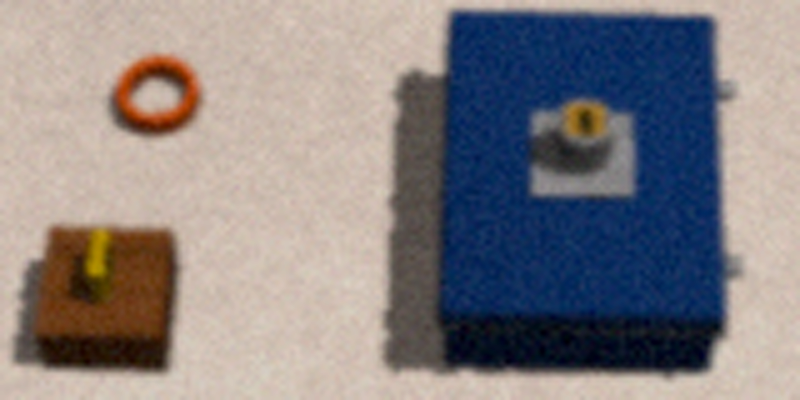

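The crop shows the slot and the key head both roughly along world x, the barrel face at scene pixel (342,229) and the collar at (256,224). The estimates agree between the two views to about 2 mm. I'll move over the collar and yaw towards π, so the later quarter turn stays inside joint 6's range.

```bash
A="" 
python3 -m creep '0.011 0.0165 -0.003 0 0 0.122 100;0.011 0.0165 -0.003 0 0 0.122 100;0.011 0.0165 -0.003 0 0 0.122 100;0.011 0.0165 -0.003 0 0 0.122 100;0.011 0.0165 -0.003 0 0 0.122 100;0.011 0.0165 -0.003 0 0 0.122 100;0.011 0.0165 -0.003 0 0 0.122 100;0.011 0.0165 -0.003 0 0 0.122 100'
python3 -m creep '0.011 0.0165 -0.003 0 0 0.122 100;0.011 0.0165 -0.003 0 0 0.122 100;0.011 0.0165 -0.003 0 0 0.122 100;0.011 0.0165 -0.003 0 0 0.122 100;0.011 0.0165 -0.003 0 0 0.122 100;0.011 0.0165 -0.003 0 0 0.122 100;0.011 0.0165 -0.003 0 0 0.122 100;0.011 0.0165 -0.003 0 0 0.122 100'
python3 -m creep '0.011 0.0165 -0.003 0 0 0.122 100;0.011 0.0165 -0.003 0 0 0.122 100;0.011 0.0165 -0.003 0 0 0.122 100;0.011 0.0165 -0.003 0 0 0.122 100;0.011 0.0165 -0.003 0 0 0.122 100;0.011 0.0165 -0.003 0 0 0.122 100;0 0 0 0 0 0 100;0 0 0 0 0 0 100'
python3 - <<'E'
from h import *
i,im=shot('wrist','w1');o=readout.get_obs();print(o['time'],o['tool_pos'],o['tcp_rot'],i)
E
```

```text
time: 0.82
tool_pos: [313.3, -341.4, 267.9]
tcp_rot: [-3.141, -0.0, 1.425]
contact_force: [-0.1, -0.5, 0.6]
grip_width: 91.9
finger_force: 0.0
time: 1.48
tool_pos: [401.3, -209.4, 243.9]
tcp_rot: [3.142, -0.0, 2.401]
contact_force: [0.8, 0.2, -0.2]
grip_width: 91.4
finger_force: 0.0
time: 2.15
tool_pos: [467.0, -110.8, 225.9]
tcp_rot: [3.141, -0.001, 3.127]
contact_force: [-0.4, -0.6, -0.6]
grip_width: 91.8
finger_force: 0.0
2.2 [ 466.74531201 -111.41721089  226.06382117] [ 3.14159018e+00 -6.99413643e-04  3.12516128e+00] {'fx': 414.71846468641337, 'fy': 414.71846468641337, 'cx': 319.9463231448678, 'cy': 239.25760077302704, 'origin': array([ 389.81964227, -109.70696851,  318.07898973]), 'rotation': array([-2.83213775e-01, -3.38327339e-04,  1.55554427e+00])}
```

View pics/w1.png

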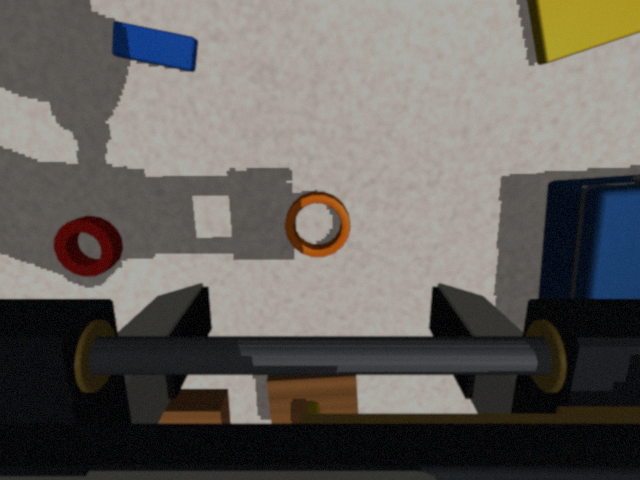

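The wrist view shows the collar at (318,224), clear of the jaws. I'll fit it precisely.

Run:
```python
from h import *
i={'fx':414.71846,'fy':414.71846,'cx':319.94632,'cy':239.2576,'origin':np.array([389.81964,-109.70697,318.07899]),'rotation':np.array([-.28321378,-.00033834,1.55554427])}
im=np.load('pics/w1.npy')
m,st,c=max(blobs(mask(im,3,20,s=120,v=50),(270,170,370,275),50),key=lambda b:b[1][4])
print(st)
h=cv2.convexHull(np.argwhere(m)[:,::-1].astype(np.float32))[:,0]
for z in(16,8):
    P=plane(i,h,z)[:,:2].astype(np.float32);e=cv2.fitEllipse(P);print(z,e,cv2.minEnclosingCircle(P))
# inner hole at top
cs,hi=cv2.findContours(m.astype(np.uint8),cv2.RETR_CCOMP,cv2.CHAIN_APPROX_NONE)
for k,cc in enumerate(cs):
    if hi[0][k][3]>=0 and len(cc)>20: print(cv2.fitEllipse(plane(i,cc[:,0],16)[:,:2].astype(np.float32)))
```

```text
[ 285  192   65   65 1760]
16 ((466.56072998046875, -112.87811279296875), (48.40965270996094, 50.13959884643555), 90.22083282470703) ((466.3439025878906, -113.0025405883789), 25.166074752807617)
8 ((468.59307861328125, -112.96209716796875), (49.69169235229492, 51.46744918823242), 90.22058868408203) ((468.3705749511719, -113.0899658203125), 25.83258819580078)
((465.579833984375, -112.95369720458984), (33.15812683105469, 35.47468185424805), 174.60455322265625)
```

```bash
python3 -m creep '0.0004 -0.0015 -0.03 0 0 0 100;0 0 -0.03 0 0 0 100;0 0 -0.03 0 0 0 100;0 0 -0.03 0 0 0 100;0 0 -0.025 0 0 0 100;0 0 -0.010 0 0 0 100;0 0 0 0 0 0 100;0 0 0 0 0 0 70'
python3 -m creep '0 0 0 0 0 0 48;0 0 0 0 0 0 48;0 0 0 0 0 0 48;0 0 0 0 0 0 48;0 0 0 0 0 0 48;0 0 0 0 0 0 48'
```

```text
time: 2.87
tool_pos: [467.5, -113.5, 71.7]
tcp_rot: [3.142, 0.0, 3.125]
contact_force: [-0.3, 0.2, -0.1]
grip_width: 88.7
finger_force: 0.0
time: 3.37
tool_pos: [467.5, -112.9, 71.6]
tcp_rot: [-3.141, 0.001, 3.127]
contact_force: [-0.2, 1.4, 2.2]
grip_width: 50.0
finger_force: 23.1
```

```bash
python3 -m creep '0 0 0.02 0 0 0 48;0 0 0.04 0 0 0 48;0 0 0.04 0 0 0 48;0.0165 0.0255 0.0145 0 0 0 48;0.0165 0.0255 0.0145 0 0 0 48;0.0165 0.0255 0.0145 0 0 0 48;0.0165 0.0255 0.0145 0 0 0 48;0.0165 0.0255 0 0 0 0 48'
python3 -m creep '0.0165 0.0255 0 0 0 0 48;0.0165 0.0255 0 0 0 0 48;0.0165 0.0255 0 0 0 0 48;0 0.0255 0 0 0 0 48;0 0.0255 0 0 0 0 48;0 0 0 0 0 0 48;0 0 0 0 0 0 48;0 0 0 0 0 0 48'
python3 - <<'E'
from h import *
o=readout.get_obs();i,im=shot('wrist','w2');print(o['time'],o['tool_pos'],o['tcp_rot'],o['grip_width'],i)
import pickle;pickle.dump(i,open('pics/w2.pkl','wb'))
E
```

```text
time: 4.03
tool_pos: [551.5, 15.9, 232.4]
tcp_rot: [-3.141, 0.005, 3.127]
contact_force: [0.7, 0.2, -0.3]
grip_width: 49.0
finger_force: 30.0
time: 4.7
tool_pos: [599.2, 141.8, 229.0]
tcp_rot: [-3.141, -0.001, 3.127]
contact_force: [-0.2, -0.4, -0.0]
grip_width: 49.7
finger_force: 30.0
4.7 [599.1617509  141.82683415 229.0257865 ] [-3.14115887e+00 -5.49360545e-04  3.12723520e+00] 49.65251552116145 {'fx': 414.71846468641337, 'fy': 414.71846468641337, 'cx': 319.9463231448678, 'cy': 239.25760077302704, 'origin': array([521.97745372, 142.9345447 , 321.18492884]), 'rotation': array([-2.83619425e-01,  3.31769718e-04,  1.55601211e+00])}
```

View pics/w2.png

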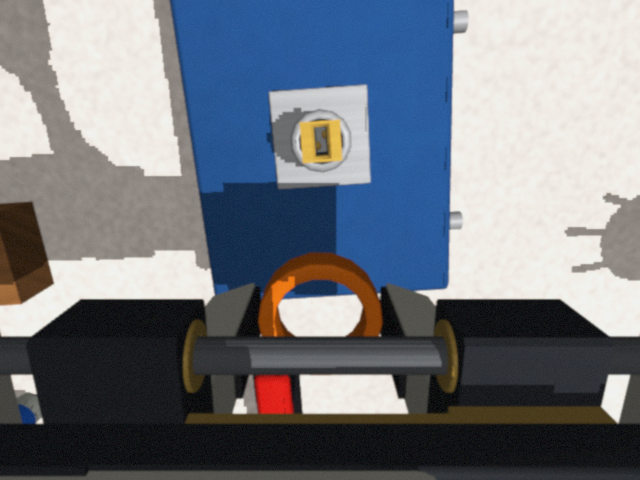

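The wrist view shows the brass face and slot at about (321,140), the plate around (320,137), and the held collar at about (320,300). Next I'll measure the lock axis, its yaw, and the collar's offset in the grip.

```bash
cat > lock.py <<'E'
from h import *
def brass(i,im,box,z=105):
    m,st,c=max(blobs(mask(im,15,35,s=110,v=90),box,30),key=lambda b:b[1][4])
    h=cv2.convexHull(np.argwhere(m)[:,::-1].astype(np.float32))[:,0]
    P=plane(i,h,z)[:,:2].astype(np.float32);r=cv2.minAreaRect(P);return st,h.mean(0),r,P
E
python3 - <<'E'
from lock import *
import pickle
i=pickle.load(open('pics/w2.pkl','rb'));im=np.load('pics/w2.npy')
st,c,r,P=brass(i,im,(285,100,360,180));print('brass',st,r)
# dark slot inside
g=cv2.cvtColor(im,cv2.COLOR_RGB2HSV)
x,y,w,h=st[:4];sub=np.zeros(im.shape[:2],np.uint8);sub[y+4:y+h-3,x+4:x+w-4]=255
s=(mask(im,15,35,s=110,v=90)==0)&(sub>0)
for m,stt,cc in blobs(s.astype(np.uint8),None,20):
    print('slot',stt,cv2.minAreaRect(plane(i,np.argwhere(m)[:,::-1],105)[:,:2].astype(np.float32)))
# plate: low saturation bright region near
low=cv2.inRange(g,(0,0,60),(179,70,255));
b=mask(im,100,130,s=120,v=40)
plate=cv2.bitwise_not(b);bl=[q for q in blobs(plate,(230,60,410,210),1000)]
for m,stt,cc in bl:
    h=cv2.convexHull(np.argwhere(m)[:,::-1].astype(np.float32))[:,0];print('plate',stt,cv2.minAreaRect(plane(i,h,73)[:,:2].astype(np.float32)))
# barrel top circle : bright-ish rim
gr=cv2.GaussianBlur(cv2.cvtColor(im,cv2.COLOR_RGB2GRAY),(3,3),0)[95:190,270:375]
print(cv2.HoughCircles(gr,cv2.HOUGH_GRADIENT,1,20,param1=120,param2=15,minRadius=24,maxRadius=36))
m,st,c=max(blobs(mask(im,3,20,s=120,v=50),(250,240,395,345),50),key=lambda b:b[1][4])
h=cv2.convexHull(np.argwhere(m)[:,::-1].astype(np.float32))[:,0]
z=229-71.6+16; h=h[h[:,1]<325]
print('collar',st,cv2.fitEllipse(plane(i,h,z)[:,:2].astype(np.float32)))
Q=plane(i,h,z)[:,:2];A=np.c_[2*Q,np.ones(len(Q))];s=np.linalg.lstsq(A,(Q**2).sum(1),rcond=None)[0];print(s[:2],np.sqrt(s[2]+s[0]**2+s[1]**2))
cv2.imwrite('pics/w2c.png',cv2.resize(im[90:200,250:390],None,fx=5,fy=5,interpolation=cv2.INTER_CUBIC)[:,:,::-1])
E
```

```text
brass [ 300  120   42   43 1367] ((533.1508178710938, 142.98748779296875), (20.808059692382812, 20.829219818115234), 89.96685028076172)
slot [314 127  14  28 280] ((532.8636474609375, 143.09786987304688), (13.820149421691895, 5.9631428718566895), 4.540762424468994)
plate [ 268   84  103  106 9693] ((533.1039428710938, 142.98275756835938), (56.568115234375, 56.73361587524414), 3.212350368499756)
[[[51.5 46.5 29.9]]]
collar [ 258  253  125   85 4618] ((599.8853759765625, 141.80245971679688), (49.069515228271484, 59.874053955078125), 90.93769073486328)
[594.25863956 141.7955684 ] 23.70390143908065
```

View pics/w2c.png

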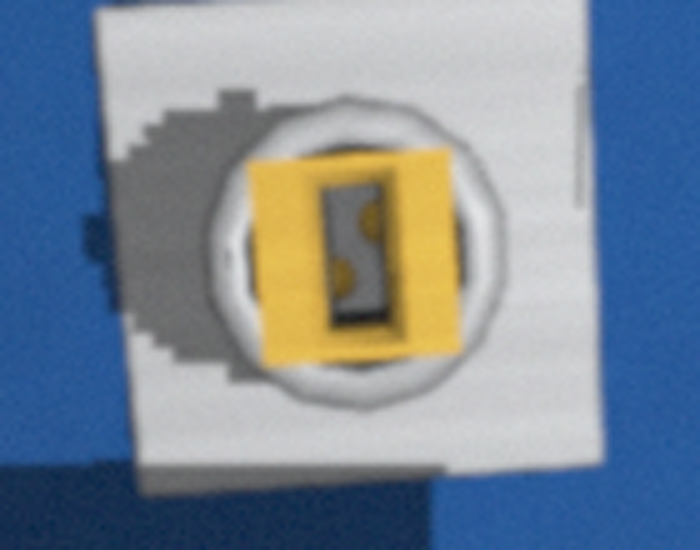

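The lock is at (533.1, 143.0) with a slot yaw of about 0.055. The collar-to-lock offset from the wrist camera agrees with the scene and side pair to under 1 mm. So the target TCP is (533.8, 143.2).

```bash
python3 -m creep '-0.022 0.0005 -0.01 0 0 0 48;-0.022 0.0005 -0.015 0 0 0 48;-0.0214 0.0003 -0.019 0 0 0 48;0 0 0 0 0 0 48;0 0 0 0 0 0 48;0 0 0 0 0 0 48'
python3 -m creep '0 0 -0.006 0 0 0 48;0 0 -0.004 0 0 0 48;0 0 -0.004 0 0 0 48;0 0 -0.003 0 0 0 48;0 0 0 0 0 0 48'
```

```text
time: 5.25
tool_pos: [535.1, 142.7, 186.1]
tcp_rot: [3.141, 0.002, 3.126]
contact_force: [1.0, -0.1, -0.1]
grip_width: 49.3
finger_force: 30.0
time: 5.67
tool_pos: [533.8, 143.3, 167.3]
tcp_rot: [-3.141, -0.001, 3.127]
contact_force: [-1.0, 0.2, -0.7]
grip_width: 49.3
finger_force: 30.0
```

```bash
python3 -m creep '0 0 -0.006 0 0 0 48;0 0 -0.006 0 0 0 48;0 0 -0.005 0 0 0 48;0 0 -0.003 0 0 0 48;0 0 -0.001 0 0 0 48;0 0 0 0 0 0 48'
python3 -m creep '0 0 -0.001 0 0 0 48;0 0 -0.001 0 0 0 48;0 0 0 0 0 0 48'
```

```text
time: 6.17
tool_pos: [533.9, 143.4, 146.8]
tcp_rot: [3.142, -0.001, 3.127]
contact_force: [-0.3, 0.2, -0.3]
grip_width: 49.3
finger_force: 30.0
time: 6.42
tool_pos: [534.0, 143.4, 145.3]
tcp_rot: [3.141, 0.0, 3.127]
contact_force: [1.6, -0.5, -0.7]
grip_width: 49.5
finger_force: 30.0
```

```bash
python3 -m creep '0 0 -0.001 0 0 0 48;0 0 -0.0005 0 0 0 48;0 0 0 0 0 0 48'
python3 -m creep '0 0 0 0 0 0 60;0 0 0 0 0 0 65;0 0 0 0 0 0 65;0 0 0 0 0 0 65'
```

```text
time: 6.67
tool_pos: [534.1, 143.5, 144.6]
tcp_rot: [3.141, 0.001, 3.127]
contact_force: [-2.2, -0.4, 6.0]
grip_width: 49.4
finger_force: 30.0
time: 7.0
tool_pos: [533.9, 143.4, 143.6]
tcp_rot: [3.142, -0.0, 3.127]
contact_force: [-0.6, -0.6, -0.2]
grip_width: 59.5
finger_force: 0.0
```

```bash
python3 -m creep '0 0 0.01 0 0 0 65;0 0 0.02 0 0 0 65;0 0 0.04 0 0 0 65;0.022 0 0.016 0 0 0 65;0.022 0 0 0 0 0 65;0.022 0 0 0 0 0 65;0 0 0 0 0 0 65;0 0 0 0 0 0 65'
python3 - <<'E'
from h import *
o=readout.get_obs();i,im=shot('wrist','w3');print(o['time'],o['tool_pos'])
m,st,c=max(blobs(mask(im,3,20,s=120,v=50),(230,60,410,220),50),key=lambda b:b[1][4])
h=cv2.convexHull(np.argwhere(m)[:,::-1].astype(np.float32))[:,0];print(st)
for z in(89,105):print(z,cv2.fitEllipse(plane(i,h,z)[:,:2].astype(np.float32)))
E
python3 -m creep '0.010 -0.032 0 0 0 0.012 65;0.010 -0.032 0 0 0 0.012 65;0.010 -0.032 0 0 0 0.012 65;0.010 -0.032 0 0 0 0.012 65;0.010 -0.032 0 0 0 0.012 65;0.010 -0.032 0 0 0 0 65;0.010 -0.032 0 0 0 0 65;0.010 -0.032 0 0 0 0 65'
python3 -m creep '0 -0.004 0 0 0 0 65;0 0 0 0 0 0 65;0 0 0 0 0 0 65'
python3 - <<'E'
from h import *
import pickle
o=readout.get_obs();i,im=shot('wrist','w4');print(o['time'],o['tool_pos'],o['tcp_rot'],i['origin'])
pickle.dump(i,open('pics/w4.pkl','wb'))
E
```

```text
time: 7.67
tool_pos: [600.3, 143.3, 229.8]
tcp_rot: [3.141, -0.0, 3.126]
contact_force: [0.3, -0.1, -0.1]
grip_width: 60.1
finger_force: 0.0
7.6667 [600.30690665 143.28942088 229.79283336]
[ 274   93   90   92 3264]
89 ((534.3709106445312, 143.32623291015625), (48.75389099121094, 48.8787956237793), 88.18609619140625)
105 ((533.59619140625, 143.39898681640625), (45.40510940551758, 45.52143096923828), 88.18740844726562)
time: 8.38
tool_pos: [679.3, -113.7, 230.0]
tcp_rot: [3.141, -0.001, -3.096]
contact_force: [0.6, -0.7, -0.0]
grip_width: 59.6
finger_force: 0.0
time: 8.63
tool_pos: [679.2, -116.0, 229.6]
tcp_rot: [3.141, -0.001, -3.097]
contact_force: [-0.2, -0.3, -0.6]
grip_width: 59.5
finger_force: 0.0
8.6333 [ 679.20033508 -116.04476716  229.61776312] [ 3.14055750e+00 -1.12991518e-03 -3.09686073e+00] [ 602.15103993 -119.53353351  321.83222336]
```

View pics/w4.png

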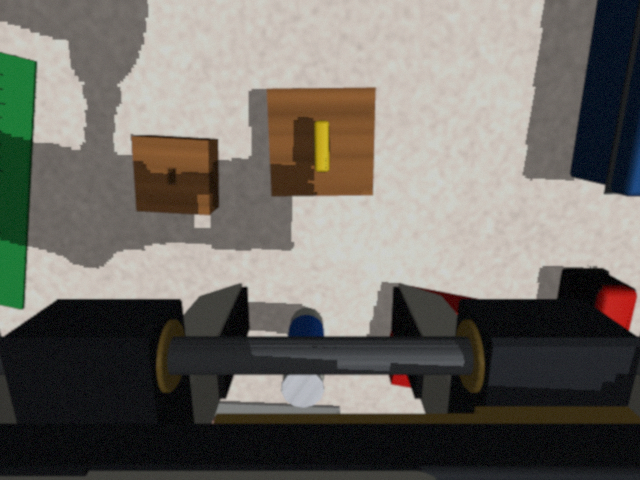

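The collar lies centred on the barrel, and its diameter fits a collar top at z = 89, so it is seated. The key head shows at (322,146) and the stand top at (321,141).

Run:
```python
from h import *
import pickle
i=pickle.load(open('pics/w4.pkl','rb'));im=np.load('pics/w4.npy')
m,st,c=max(blobs(mask(im,22,34,s=120,v=90),(295,100,350,190),30),key=lambda b:b[1][4])
h=np.argwhere(m)[:,::-1].astype(np.float32);print(st,c)
print('head top',cv2.minAreaRect(plane(i,h,72)[:,:2].astype(np.float32)))
hsv=cv2.cvtColor(im,cv2.COLOR_RGB2HSV)
d=(cv2.inRange(hsv,(3,90,25),(20,255,255))|m.astype(np.uint8)*255)
d=cv2.morphologyEx(d,cv2.MORPH_CLOSE,np.ones((5,5)))
for mm,s,cc in blobs(d,(255,75,390,210),2000):
    hh=cv2.convexHull(np.argwhere(mm)[:,::-1].astype(np.float32))[:,0]
    print('stand',s,cv2.minAreaRect(plane(i,hh,40)[:,:2].astype(np.float32)))
    print(plane(i,cv2.boxPoints(cv2.minAreaRect(hh)),40).round(1).tolist())
```

```text
[314 120  16  52 739] [321.51691475 145.78213802]
head top ((617.5653686523438, -117.5652847290039), (29.38667869567871, 8.651290893554688), 4.153018951416016)
stand [  267    88   108   108 11164] ((617.712646484375, -117.81105041503906), (68.9017105102539, 69.53829956054688), 3.2428019046783447)
[[585.2, -154.0, 40.0], [581.4, -85.5, 40.0], [650.0, -79.1, 40.0], [654.2, -152.5, 40.0]]
```

```bash
python3 -m creep '-0.0206 -0.0006 -0.01 0 0 0.015 50;-0.0205 -0.0006 -0.02 0 0 0 40;-0.0205 -0.0005 -0.03 0 0 0 40;0 0 -0.03 0 0 0 40;0 0 -0.02 0 0 0 40;0 0 -0.010 0 0 0 40;0 0 0 0 0 0 40;0 0 0 0 0 0 40'
python3 -m creep '0 0 0 0 0 0 20;0 0 0 0 0 0 15;0 0 0 0 0 0 8;0 0 0 0 0 0 4;0 0 0 0 0 0 4;0 0 0 0 0 0 4;0 0 0 0 0 0 4;0 0 0 0 0 0 4'
```

```text
time: 9.35
tool_pos: [618.8, -117.3, 110.4]
tcp_rot: [3.142, 0.0, -3.08]
contact_force: [-0.7, -0.4, 0.4]
grip_width: 36.4
finger_force: 0.0
time: 10.02
tool_pos: [618.6, -118.4, 110.3]
tcp_rot: [-3.141, 0.001, -3.081]
contact_force: [0.2, 1.3, 5.7]
grip_width: 8.6
finger_force: 30.0
```

```bash
python3 -m creep '0 0 0.01 0 0 0 4;0 0 0.025 0 0 0 4;0 0 0.035 0 0 0 4;0 0 0.035 0 0 0 4;0 0 0.02 0 0 0 4;0 0 0 0 0 0 4;0 0 0 0 0 0 4'
python3 -m creep '-0.0105 0.0327 0 0 0 0 4;-0.0105 0.0327 0 0 0 0 4;-0.0105 0.0327 0 0 0 0 4;-0.0105 0.0327 0 0 0 0 4;-0.0105 0.0327 0 0 0 0 4;-0.0105 0.0327 0 0 0 0 4;-0.0105 0.0327 0 0 0 0 4;-0.0105 0.0327 0 0 0 0 4'
python3 -m creep '0 0 -0.01 0 0 0 4;0 0 -0.01 0 0 0 4;0 0 0 0 0 0 4;0 0 0 0 0 0 4;0 0 0 0 0 0 4'
python3 - <<'E'
from h import *
import pickle
o=readout.get_obs();i,im=shot('wrist','w5');print(o['time'],o['tool_pos'],o['tcp_rot'],o['grip_width'],o['contact_force'])
pickle.dump((i,o),open('pics/w5.pkl','wb'))
x,y=260,200
cv2.imwrite('pics/w5c.png',cv2.resize(im[y:y+160,x:x+120],None,fx=3.75,fy=3.75,interpolation=cv2.INTER_CUBIC)[:,:,::-1])
E
```

```text
time: 10.6
tool_pos: [618.6, -118.4, 236.3]
tcp_rot: [-3.141, 0.002, -3.081]
contact_force: [-0.2, -0.1, -1.0]
grip_width: 8.9
finger_force: 30.0
time: 11.27
tool_pos: [532.7, 144.6, 233.0]
tcp_rot: [-3.141, -0.004, -3.082]
contact_force: [0.4, 0.4, -0.3]
grip_width: 8.9
finger_force: 30.0
time: 11.68
tool_pos: [534.7, 142.1, 214.3]
tcp_rot: [-3.141, -0.001, -3.083]
contact_force: [-0.4, 1.1, 0.3]
grip_width: 8.9
finger_force: 30.0
11.6833 [534.71143017 142.10250445 214.25482252] [-3.14139093e+00 -9.73169795e-04 -3.08314856e+00] 8.902537776917592 [-0.38619145  1.14159407  0.32910448]
```

View pics/w5c.png

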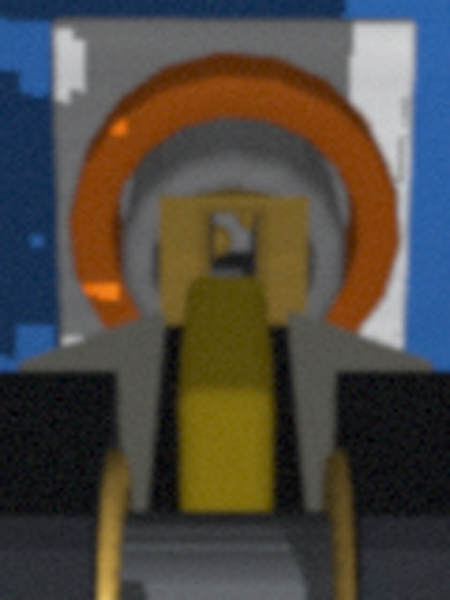

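The crop shows the slot at about (322.7, 262) in full-image pixels and the key head centre at about column 320.8. I'll work out the remaining offset.

Run:
```python
from lock import *
import pickle
i,o=pickle.load(open('pics/w5.pkl','rb'));im=np.load('pics/w5.npy')
g=mask(im,15,35,s=110,v=60)
# brass edges per row, rows 255-270
for r in range(254,272,4):
    c=np.flatnonzero(g[r,295:350])+295;print('brass',r,c.min(),c.max(),plane(i,[[(c.min()+c.max())/2,r]],105)[0].round(2))
slot=[(c,r) for r in range(256,270) for c in range(310,335) if not g[r,c]]
print('slot ctr cols',np.mean([p[0] for p in slot]))
T=o['tool_pos'][2]
hk=mask(im,22,34,s=120,v=30)
for r in list(range(276,304,5))+list(range(308,336,6)):
    c=np.flatnonzero(hk[r,300:345])+300
    if len(c): print('key',r,c.min(),c.max(),(c.min()+c.max())/2,plane(i,[[(c.min()+c.max())/2,r]],T-96.3+26+ (0 if r<290 else 32))[0].round(2))
# expected rows/cols of head bottom near edge & top near edge
th=o['tcp_rot'][2]
for k in(0,-1,-2):
  for dz in(26,58): print(k,dz,proj(i,o['tool_pos']+np.array([-15*np.cos(.058)+k,-15*np.sin(.058),dz-96.3])).round(1), 'far top',proj(i,o['tool_pos']+np.array([15+k,.9,dz-96.3])).round(1))
print('expected tip from TCP in px at slot plane',proj(i,[533.1,143,105]),i['origin'],i['rotation'])
```

```text
brass 254 303 341 [523.98 142.57 105.  ]
brass 258 303 341 [526.14 142.7  105.  ]
brass 262 303 341 [528.3  142.83 105.  ]
brass 266 302 341 [530.5 142.7 105. ]
brass 270 302 341 [532.69 142.83 105.  ]
slot ctr cols 322.20952380952383
key 276 303 337 320.0 [520.89 141.37 143.95]
key 281 306 331 318.5 [523.17 140.87 143.95]
key 286 306 335 320.5 [525.38 141.84 143.95]
key 291 308 332 320.0 [513.89 140.96 175.95]
key 296 307 332 319.5 [515.74 140.89 175.95]
key 301 307 332 319.5 [517.59 141.   175.95]
key 308 307 333 320.0 [520.2  141.32 175.95]
key 314 307 333 320.0 [522.47 141.45 175.95]
key 320 307 333 320.0 [524.76 141.59 175.95]
key 326 307 333 320.0 [527.06 141.72 175.95]
key 332 307 333 320.0 [529.39 141.86 175.95]
0 26 [[319.8 273.4]] far top [[319.9 337.6]]
0 58 [[319.8 306.8]] far top [[319.9 382.2]]
-1 26 [[320.  271.2]] far top [[320.  335.6]]
-1 58 [[320.  304.1]] far top [[320.1 379.8]]
-2 26 [[320.1 268.9]] far top [[320.2 333.5]]
-2 58 [[320.2 301.4]] far top [[320.2 377.4]]
expected tip from TCP in px at slot plane [[321.77865696 270.76664979]] [457.68078016 137.67736993 306.45193492] [-2.83185295e-01  4.19929565e-05  1.62882714e+00]
```

The key axis is about 0.8 mm off in y (needs +) and about 0.8 mm off in x (needs −). I'll correct this and descend gently.

```bash
python3 -m creep '-0.0008 0.0008 -0.003 0 0 0 4;0 0 -0.003 0 0 0 4;0 0 -0.003 0 0 0 4;0 0 0 0 0 0 4;0 0 0 0 0 0 4'
python3 -m creep '0 0 -0.0015 0 0 0 4;0 0 -0.0015 0 0 0 4;0 0 -0.0015 0 0 0 4;0 0 -0.0015 0 0 0 4;0 0 0 0 0 0 4;0 0 0 0 0 0 4'
```

```text
time: 12.15
tool_pos: [533.5, 144.0, 205.5]
tcp_rot: [3.142, -0.0, -3.082]
contact_force: [0.8, -0.0, 0.0]
grip_width: 8.6
finger_force: 30.0
time: 12.65
tool_pos: [533.5, 144.1, 199.6]
tcp_rot: [3.142, -0.0, -3.081]
contact_force: [0.1, -0.2, -1.0]
grip_width: 8.7
finger_force: 30.0
```

```bash
python3 -m creep '0 0 -0.001 0 0 0 4;0 0 -0.001 0 0 0 4;0 0 0 0 0 0 4;0 0 0 0 0 0 4'
python3 -m creep '0 0 -0.001 0 0 0 4;0 0 -0.001 0 0 0 4;0 0 0 0 0 0 4;0 0 0 0 0 0 4'
```

```text
time: 12.98
tool_pos: [533.6, 144.1, 197.7]
tcp_rot: [3.142, -0.0, -3.081]
contact_force: [0.5, 0.1, 0.1]
grip_width: 8.7
finger_force: 30.0
time: 13.32
tool_pos: [533.5, 144.1, 195.7]
tcp_rot: [3.142, -0.0, -3.081]
contact_force: [0.6, 0.2, -0.3]
grip_width: 9.0
finger_force: 30.0
```

```bash
python3 -m creep '0 0 -0.001 0 0 0 4;0 0 -0.001 0 0 0 4;0 0 -0.001 0 0 0 4;0 0 0 0 0 0 4;0 0 0 0 0 0 4'
python3 -m creep '0 0 -0.001 0 0 0 4;0 0 -0.001 0 0 0 4;0 0 -0.001 0 0 0 4;0 0 0 0 0 0 4;0 0 0 0 0 0 4'
```

```text
time: 13.73
tool_pos: [533.5, 144.1, 192.7]
tcp_rot: [3.142, -0.0, -3.081]
contact_force: [-0.8, -1.1, -0.2]
grip_width: 8.6
finger_force: 30.0
time: 14.15
tool_pos: [533.6, 144.0, 189.6]
tcp_rot: [-3.141, -0.0, -3.081]
contact_force: [1.5, -1.6, -1.5]
grip_width: 9.1
finger_force: 30.0
```

Depth is about 12 mm with almost no resistance. Now I'll wiggle past the pins.

```bash
python3 -m creep '0 -0.0003 -0.0005 0 0 0.05 4;0 0 -0.0007 0 0 -0.05 4;0 0 -0.0007 0 0 -0.05 4;0 0 -0.0007 0 0 0.05 4;0 0 -0.0005 0 0 0.05 4;0 0 -0.0005 0 0 -0.05 4;0 0 -0.0005 0 0 -0.05 4;0 0 0 0 0 0.05 4'
python3 -m creep '0 0 -0.0005 0 0 0.05 4;0 0 -0.0007 0 0 -0.05 4;0 0 -0.0007 0 0 -0.05 4;0 0 -0.0007 0 0 0.05 4;0 0 -0.0005 0 0 0.05 4;0 0 -0.0005 0 0 -0.05 4;0 0 -0.0005 0 0 -0.05 4;0 0 0 0 0 0.05 4'
```

```text
time: 14.82
tool_pos: [534.4, 142.8, 186.2]
tcp_rot: [-3.14, 0.002, -3.084]
contact_force: [1.9, -6.8, 1.1]
grip_width: 8.8
finger_force: 30.0
time: 15.48
tool_pos: [534.3, 143.4, 182.5]
tcp_rot: [-3.141, 0.002, -3.084]
contact_force: [0.4, -2.3, 4.5]
grip_width: 8.7
finger_force: 30.0
```

```bash
python3 -m creep '0 0 -0.0005 0 0 0.05 4;0 0 -0.0007 0 0 -0.05 4;0 0 -0.0007 0 0 -0.05 4;0 0 -0.0007 0 0 0.05 4;0 0 -0.0005 0 0 0.05 4;0 0 -0.0005 0 0 -0.05 4;0 0 -0.0005 0 0 -0.05 4;0 0 0 0 0 0.05 4'
python3 -m creep '0 0 -0.0005 0 0 0.03 4;0 0 -0.0005 0 0 -0.03 4;0 0 -0.0005 0 0 -0.03 4;0 0 -0.0005 0 0 0.03 4;0 0 0 0 0 0 4;0 0 0 0 0 0 4'
```

```text
time: 16.15
tool_pos: [534.0, 143.7, 177.6]
tcp_rot: [-3.142, 0.001, -3.084]
contact_force: [1.7, -0.3, -1.0]
grip_width: 8.5
finger_force: 30.0
time: 16.65
tool_pos: [533.8, 143.7, 175.5]
tcp_rot: [-3.142, 0.001, -3.082]
contact_force: [0.7, -1.1, 0.3]
grip_width: 8.7
finger_force: 30.0
```

```bash
python3 -m creep '0 0 -0.0005 0 0 0 4;0 0 0 0 0 0 4;0 0 0 0 0 0 4'
python3 -m creep '0 0 -0.0005 0 0 0 4;0 0 0 0 0 0 4;0 0 0 0 0 0 4'
```

```text
time: 16.9
tool_pos: [533.8, 143.7, 175.5]
tcp_rot: [-3.142, 0.001, -3.082]
contact_force: [-1.1, -3.4, 5.3]
grip_width: 8.5
finger_force: 30.0
time: 17.15
tool_pos: [533.8, 143.7, 175.5]
tcp_rot: [-3.142, 0.001, -3.082]
contact_force: [-2.1, -1.8, 9.6]
grip_width: 9.1
finger_force: 30.0
```

The key is home: hard contact at the expected height. Now I'll turn clockwise in stages.

```bash
python3 -m creep '0 0 0 0 0 -0.08 4;0 0 0 0 0 -0.08 4;0 0 0 0 0 -0.08 4;0 0 0 0 0 -0.08 4;0 0 0 0 0 -0.08 4;0 0 0 0 0 0 4'
python3 - <<'E'
from h import *
o=readout.get_obs();print(o['moment'],o['joint_positions'])
E
```

```text
time: 17.65
tool_pos: [534.0, 144.0, 175.4]
tcp_rot: [3.14, 0.002, 2.797]
contact_force: [-1.0, -1.8, 6.9]
grip_width: 9.0
finger_force: 30.0
[-0.15273053  0.011916   -0.00060496] [ 1.24731339e-01  5.09609441e-01  1.60685439e+00  3.59048189e-04
  1.02319121e+00 -1.10196873e+00]
```

```bash
python3 -m creep '0 0 0 0 0 -0.08 4;0 0 0 0 0 -0.08 4;0 0 0 0 0 -0.08 4;0 0 0 0 0 -0.08 4;0 0 0 0 0 -0.08 4;0 0 0 0 0 0 4'
python3 -m creep '0 0 0 0 0 -0.08 4;0 0 0 0 0 -0.08 4;0 0 0 0 0 -0.08 4;0 0 0 0 0 -0.08 4;0 0 0 0 0 -0.08 4;0 0 0 0 0 0 4'
python3 - <<'E'
from h import *
o=readout.get_obs();print(o['moment'])
E
```

```text
time: 18.15
tool_pos: [534.3, 144.1, 175.5]
tcp_rot: [3.139, 0.001, 2.397]
contact_force: [0.3, -0.8, 8.1]
grip_width: 8.9
finger_force: 30.0
time: 18.65
tool_pos: [534.1, 144.1, 175.5]
tcp_rot: [3.139, 0.0, 1.997]
contact_force: [-1.0, -0.8, 8.2]
grip_width: 8.7
finger_force: 30.0
[-0.10354183 -0.02889326 -0.01477196]
```

```bash
python3 -m creep '0 0 0 0 0 -0.08 4;0 0 0 0 0 -0.08 4;0 0 0 0 0 -0.08 4;0 0 0 0 0 -0.08 4;0 0 0 0 0 -0.08 4;0 0 0 0 0 -0.08 4;0 0 0 0 0 0 4;0 0 0 0 0 0 4'
python3 - <<'E'
from h import *
o=readout.get_obs();print(o['moment'])
E
python3 -m creep '0 0 0 0 0 -0.03 4;0 0 0 0 0 0 4;0 0 0 0 0 0 4'
python3 - <<'E'
from h import *
o=readout.get_obs();print(o['moment'])
E
```

```text
time: 19.32
tool_pos: [534.4, 144.3, 175.5]
tcp_rot: [3.139, -0.001, 1.521]
contact_force: [0.6, -0.2, 7.3]
grip_width: 8.7
finger_force: 30.0
[-0.0913364 -0.329804   0.0269695]
time: 19.57
tool_pos: [534.5, 144.2, 175.5]
tcp_rot: [3.139, -0.001, 1.491]
contact_force: [0.3, 0.2, 7.0]
grip_width: 8.9
finger_force: 30.0
[-0.09212971 -0.31958761  0.07551849]
```

```bash
for k in 1; do python3 -m creep '0 0 0 0 0 -0.03 4;0 0 0 0 0 0 4;0 0 0 0 0 0 4'; done
python3 -c "
from h import *
o=readout.get_obs();print(o['moment'])"
python3 -m creep '0 0 0 0 0 -0.03 4;0 0 0 0 0 0 4;0 0 0 0 0 0 4;0 0 0 0 0 0 4'
python3 -c "
from h import *
o=readout.get_obs();print(o['moment'])
shot('wrist','w6');shot('side','s6')
im=np.load('pics/w6.npy')[190:350,240:400];s=np.load('pics/s6.npy')[180:300,220:370]
cv2.imwrite('pics/f.png',np.hstack([cv2.resize(im,(400,400)),cv2.resize(s,(400,400))])[:,:,::-1])"
```

```text
time: 19.82
tool_pos: [534.5, 144.2, 175.5]
tcp_rot: [3.138, -0.001, 1.461]
contact_force: [1.5, 0.5, 6.0]
grip_width: 8.9
finger_force: 30.0
[-0.08008374 -0.25612228  0.11395072]
time: 20.15
tool_pos: [534.5, 144.2, 175.5]
tcp_rot: [3.138, -0.001, 1.432]
contact_force: [1.7, -0.3, 6.1]
grip_width: 8.6
finger_force: 30.0
[-0.06375803 -0.42798437  0.08641088]
```

View pics/f.png

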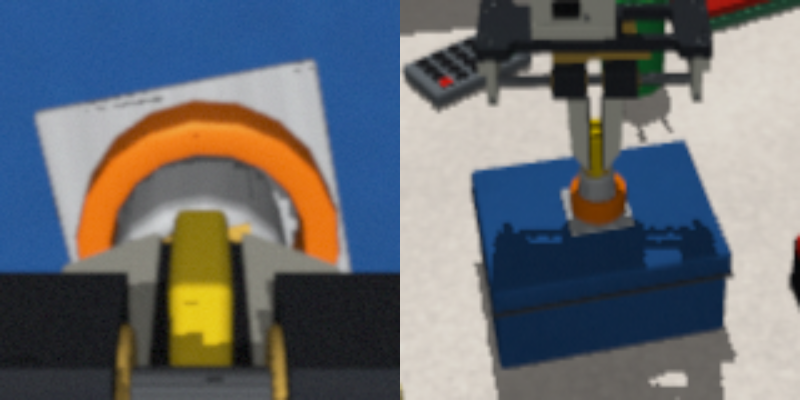

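The right half shows the collar flat on the plate and the key head down on the barrel; the key is turned 1.77 rad. One small extra step will make sure it is at the stop.

```bash
python3 -m creep '0 0 0 0 0 -0.04 4;0 0 0 0 0 0 4;0 0 0 0 0 0 4;0 0 0 0 0 0 4'
python3 -c "
from h import *
o=readout.get_obs();print(o['moment'])"
python3 -m creep '0 0 0 0 0 0 4;0 0 0 0 0 0 4'
python3 -c "
from h import *
o=readout.get_obs();print(o['moment'])"
```

```text
time: 20.58
tool_pos: [534.5, 144.2, 175.5]
tcp_rot: [3.138, -0.001, 1.392]
contact_force: [1.7, -0.2, 7.0]
grip_width: 9.3
finger_force: 30.0
[-0.08070111 -0.32385011  0.09545848]
time: 20.75
tool_pos: [534.5, 144.2, 175.5]
tcp_rot: [3.138, -0.001, 1.392]
contact_force: [0.8, 0.9, 7.3]
grip_width: 8.9
finger_force: 30.0
[-0.08828275 -0.32409291  0.1184502 ]
```

```bash
python3 -c "
from plant import order
print(order.close_job())"
```

```text
the job is handed in; nothing more can be done
None
```

I've handed the job in at about 21 s: the collar lies flat on the plate and is released, and the key is fully home, turned 1.81 rad clockwise and still gripped; the plug angle isn't read out, but torque above the spring's suggests it is at the stop.

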